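# Gauge a welded pipe coupon through the ring row

### The arm

A 6-joint arm with a two-finger parallel gripper is mounted at the origin on the work surface. World frame = base frame: x ahead of the robot, y to its left, z up, the work surface at z = 0. Lengths are in m, angles in rad, forces in N, time in s.
With the tool pointing down it reaches from about 0.3 to 0.85 m from the base axis. Payload 5.4 kg.
Tool frame: the origin (TCP) lies midway between the tips of the shut fingers; the grasp point (between the pads) lies 19 mm behind it; z points along the fingers, x is the direction in which the jaws open and shut, and the axes are right-handed (so a half turn about z gives the same grasp; the last joint's range is limited). The gripper opens to 85 mm and grips with 20 to 120 N. Pads are 22 mm wide; open, the fingers measure 114 mm over their backs; the gripper's body (76 mm by 85 mm) begins 54 mm behind the grasp point. The pads swing forward as they close: fully open they stand 13 mm farther back than shut.
Start: joints at [-1.319, 0.158, 1.597, -0, 1.386, -0.21], TCP at [0.256, -0.515, 0.198] pointing down, gripper open.
Joint ranges: [-2.91, 2.91], [-0.94, 2.29], [0.18, 2.7], [-1.29, 4.43], [0.17, 2.64], [-3, 3]. Speed limits (rad/s): [2.57, 2.57, 3.14, 3.14, 3.14, 3.14].

### API

Orientations are given as a unit quaternion [x, y, z, w].
In Python, from rig import r gives the robot as it stands. The module is installed in compiled form; this text tells all that it offers.
- The arm moves only by the shell command python3 -m inch 'ROWS' [OPENING]. ROWS is text: rows parted by semicolons, each of 4 numbers parted by spaces: the shift along the tool's x, y, z in cm, then the turn about the tool's z in degrees. In form: tx ty tz yaw; .... A call has 1 to 5 rows; each row shifts and turns the commanded pose from where the row before left it, along the tool's axes as they then stand; what a row does not reach is not made up. A row lasts 1/12 s, in which the tool goes at most 41.7 mm and 7.16 degrees, less where a joint would pass 70% of its speed; a pose out of reach is approached as far as the arm can. A call with a gripper value outside its range is refused whole. OPENING is the finger opening in cm, from 0 to 8.54, set as the call begins (- or left out, the last holds). The fingers move at their own pace and stop on an object; the grip force is fixed at half the most. Time passes only in rows, so rows that do not move let the fingers close. It gives the time, the measured TCP pose, the force and the opening at its end, in the units of the state.
- r.state(): the state, without advancing time (a new reading comes with each control period).
- r.grab_frame(name): name is "side" or "top" or "wrist"; returns (picture, depth): 400x640x3 uint8, red, green, blue; 400x640 float32, m along the optical axis (not along the pixel's ray), 0 where there is no reading.
- r.camera_model(name): a dict with "fx", "fy", "cx", "cy" (pixels), "world_from_camera" (4x4, takes a point from camera to world coordinates). Camera axes: x right, y down, z forward; pixel columns grow to the right and rows downward; lengths in m; the calibration is good to about 2 mm. A picture is of the moment at which its call begins: read the wrist's pose just before it. camera_model takes no time and is no camera call; for the wrist camera it gives the pose at the moment of the call.
- r.close_job(): hands the job in, once; it reports no verdict.
Trained networks look in the newest picture that a camera, given by its name, has taken for a name from the list of things; names that differ only in an ending like _2 or _b are one class to them, and where a whole thing is asked for, a point or a joint stands for the part that bears it (a point fixed in the world has none). Each returns a list of dicts, best first, with "confidence" (0 to 1); they miss things now and then, are a little off and sometimes report something else, mostly with a low value. They report only what shows in the picture. A call takes as long as a camera call. They do not tell look-alikes from the thing itself.
- r.silhouettes(camera, target): "region" (400x640 bool, what is visible of it) and "rect" ([left, top, right, bottom] in pixels, round what is visible of it).
The state is a dict: "t": time; "qpos": joint angles; "dq": joint speeds; "tau": joint torques, N m; "position": TCP position; "ee_rot": TCP orientation; "force": force on the tool from outside, world axes, zero at the start; "ft_torque": the same for the moment, N m; "finger_gap": finger opening in m.
Only numpy, scipy, OpenCV 4.12 (cv2) and the standard library are available. Lean on these libraries where they do the work, as an engineer would, in place of code of your own. Each camera call takes 0.05 s, during which the arm holds its last target. There are 200 camera calls.

### The job

Gauge the pipe coupon that stands on the blue round pad: keeping it upright, pass its lower end down through the rings of the gauge one after another, starting with the widest, each time until the end is about 2 cm out below the ring, and lift it out again, until you reach a ring that stops it; rest its end gently on that ring for a moment. Then gently stand the coupon upright in the middle of the coloured square in front of the ring that stopped it and let go. Leave the coupon on the grey pad and all the other things on the bench where they are.

Things in the scene. Friction and masses are not known exactly. Their poses are not given: they have to be found in the camera images.
- gauge: Ring gauge, fixed to the bench: a grey base plate 230 x 320 mm and 10 mm thick with a straight row of four rings on posts, spaced 78 mm, shrinking from ring1 at its +y end to ring4 at its -y end, and a coloured square before each. Origin: on the table directly below the middle of the ring row; the plate reaches from x = -157 to +73 mm and y = +-160 mm in this frame; +x points away from the squares, y along the row, z up. Its place and yaw vary.
- ring1: Ring 1 of the ring gauge, red: inside diameter 50 mm, outside 66 mm, 12 mm thick, lying flat (axis vertical) and fixed on a 14 mm post at its far side. Origin: centre of the ring's underside, which is 85 mm above the table (top face at 97 mm); z up.
- ring2: Ring 2 of the ring gauge, yellow: inside diameter 42 mm, outside 58 mm, 12 mm thick, lying flat (axis vertical) and fixed on a 14 mm post at its far side. Origin: centre of the ring's underside, which is 85 mm above the table (top face at 97 mm); z up.
- ring3: Ring 3 of the ring gauge, green: inside diameter 34 mm, outside 50 mm, 12 mm thick, lying flat (axis vertical) and fixed on a 14 mm post at its far side. Origin: centre of the ring's underside, which is 85 mm above the table (top face at 97 mm); z up.
- ring4: Ring 4 of the ring gauge, white: inside diameter 26 mm, outside 42 mm, 12 mm thick, lying flat (axis vertical) and fixed on a 14 mm post at its far side. Origin: centre of the ring's underside, which is 85 mm above the table (top face at 97 mm); z up.
- square2 (a point): Centre of the yellow 68 mm square on the base plate, directly in front of ring 2 (105 mm from the ring's axis); on the plate's top face, 10 mm above the table.
- square3 (a point): Centre of the green 68 mm square on the base plate, directly in front of ring 3 (105 mm from the ring's axis); on the plate's top face, 10 mm above the table.
- pad_blue: Blue round pad, 72 mm across, 6 mm thick, fixed; the coupon to be gauged stands on it. Origin: centre of its underside.
- pad_grey: Grey round pad of the same size; the coupon that stands on it is to be left alone. Origin: centre of its underside.
- wide_coupon: Welded pipe coupon, a solid-ended bare grey steel pipe standing upright, 46 mm outside diameter, 170 mm long, plugged with an orange plastic disc at the top, a thin dark weld bead round it at 86 mm (not felt by the gripper), edges chamfered 1.5 mm, about 0.27 to 0.55 kg. Loose. Origin: centre of its lower end; z up along the pipe. It stands on one of the two round pads at the start, which one varies.
- slim_coupon: Welded pipe coupon, a solid-ended copper-coloured pipe standing upright, 38 mm outside diameter, 170 mm long, plugged with an opaque black plastic disc at the top, a thin dark weld bead round it at 86 mm (not felt by the gripper), edges chamfered 1.5 mm, about 0.27 to 0.55 kg. Loose. Origin: centre of its lower end; z up along the pipe. It stands on one of the two round pads at the start, which one varies.
- spray_can: Loose red and yellow spray can, 56 mm across, 190 mm high, standing between the pads and the gauge. Origin: centre of its underside. Must not be knocked.
- chipping_hammer: Loose hammer about 240 mm long and under 60 mm high, lying on the left; bystander.
- wire_brush: Loose wire brush about 220 mm long, under 60 mm high, lying beyond the pads on the right; bystander.
- wire_spool: Loose spool of copper wire, 100 mm across, 50 mm high, on the left; bystander. Origin: centre of its underside.
- stub_tin: Loose empty tin, 76 mm across, 90 mm high, behind the gauge; bystander. Origin: centre of its underside.
- angle_workpiece: Loose blue angle piece 50 x 140 mm, 60 mm high, behind the gauge; bystander. Origin: centre of its base's underside.
Things that resemble listed ones, but are neither listed nor needed, are in the scene too. What is shaped like the wide_coupon but pink or purple is not meant.

How it is judged:
On the way, in this order (a step that is already met when the one before it is completed fails the run):
1. the coupon from the blue pad is passed down through ring 1, its end at least 12 mm below the ring's underside (((horizontal distance between wide_coupon and ring1 below 0.012 m and z of wide_coupon in the frame of ring1 below -0.012 m and angle between wide_coupon's own z axis and vertical below 0.2 rad and horizontal distance between slim_coupon and pad_grey below 0.03 m) or (horizontal distance between slim_coupon and ring1 below 0.012 m and z of slim_coupon in the frame of ring1 below -0.012 m and angle between slim_coupon's own z axis and vertical below 0.2 rad and horizontal distance between wide_coupon and pad_grey below 0.03 m))), for 0.1 s.
2. at ring 2 the wide coupon is stopped and rests on the ring, or the slim coupon passes through (((horizontal distance between wide_coupon and ring2 below 0.012 m and z of wide_coupon in the frame of ring2 above 0.006 m and angle between wide_coupon's own z axis and vertical below 0.2 rad and contact force between wide_coupon and ring2 above 0.7 N and horizontal distance between slim_coupon and pad_grey below 0.03 m) or (horizontal distance between slim_coupon and ring2 below 0.012 m and z of slim_coupon in the frame of ring2 below -0.012 m and angle between slim_coupon's own z axis and vertical below 0.2 rad and horizontal distance between wide_coupon and pad_grey below 0.03 m))), for 0.1 s.
3. the slim coupon is then stopped by ring 3 and rests on it; the wide coupon is set down upright on the yellow square (((horizontal distance between wide_coupon and square2 below 0.02 m and z of wide_coupon in the frame of square2 below 0.004 m and angle between wide_coupon's own z axis and vertical below 0.08 rad and horizontal distance between slim_coupon and pad_grey below 0.03 m) or (horizontal distance between slim_coupon and ring3 below 0.012 m and z of slim_coupon in the frame of ring3 above 0.006 m and angle between slim_coupon's own z axis and vertical below 0.2 rad and contact force between slim_coupon and ring3 above 0.7 N and horizontal distance between wide_coupon and pad_grey below 0.03 m))), for 0.1 s.
At the end, for the whole second after the job is handed in: The gauged coupon stands released, upright (0.08 rad) and still, within 20 mm of the centre of the square before the ring that stopped it: wide coupon on yellow (ring 2), slim coupon on green (ring 3). The other stands on the grey pad, within 30 mm of its centre (((horizontal distance between wide_coupon and square2 below 0.02 m and z of wide_coupon in the frame of square2 below 0.004 m and angle between wide_coupon's own z axis and vertical below 0.08 rad and horizontal distance between slim_coupon and pad_grey below 0.03 m and linear speed of wide_coupon below 0.02 m/s and angular speed of wide_coupon below 0.15 rad/s and angle between slim_coupon's own z axis and vertical below 0.1 rad) or (horizontal distance between slim_coupon and square3 below 0.02 m and z of slim_coupon in the frame of square3 below 0.004 m and angle between slim_coupon's own z axis and vertical below 0.08 rad and horizontal distance between wide_coupon and pad_grey below 0.03 m and linear speed of slim_coupon below 0.02 m/s and angular speed of slim_coupon below 0.15 rad/s and angle between wide_coupon's own z axis and vertical below 0.1 rad))); the robot touches nothing.
It fails at once if a ring struck or pressed hard by a coupon (over 60 N) (contact force between any of wide_coupon, slim_coupon and ring1 above 60 N or contact force between any of wide_coupon, slim_coupon and ring2 above 60 N or contact force between any of wide_coupon, slim_coupon and ring3 above 60 N or contact force between any of wide_coupon, slim_coupon and ring4 above 60 N).
It fails at once if a coupon dropped or slammed on the gauge (over 120 N) (contact force between any of wide_coupon, slim_coupon and gauge above 120 N).
It fails at once if the other coupon or a bystander moved more than 25 mm (distance of any of spray_can, chipping_hammer, wire_brush, wire_spool, stub_tin, angle_workpiece from where it was at the start of the episode above 0.025 m or distance of each of wide_coupon, slim_coupon from where it was at the start of the episode above 0.025 m).
It fails at once if the spray can tipped (angle between spray_can's own z axis and vertical above 0.4 rad).
It also fails if it takes over 61 s, if anything falls off the work surface, if the arm or the gripper's body presses on something with over 40 N, if the wrist force passes 120 N, or if a joint passes its speed limit or range.

## Working session

There is one attempt and no reset: what is moved stays moved. The work goes in short steps, Python scripts to look and compute and a shell command to move; the robot and the scene stay as the last step left them, time stands still between calls to the robot, and variables do not carry over. Pictures are saved under pics/ and viewed, about 8 in all and at most 12, crops included, and the job is handed in when it is done.

```bash
mkdir -p pics
python3 - <<'E'
from rig import r
import cv2,numpy as np
s=r.state();print(s)
ims=[]
for c in("top","side"):
    p,d=r.grab_frame(c);np.savez(f"{c}0.npz",p=p,d=d);cv2.imwrite(f"pics/{c}0.png",p[:,:,::-1])
    m=r.camera_model(c);print(c,m["fx"],m["cx"],m["cy"],np.round(m["world_from_camera"],3).tolist())
E
```

```text
{'t': 0.0, 'qpos': array([-1.31907608e+00,  1.59092156e-01,  1.59822486e+00, -1.22312728e-05,
        1.38621036e+00, -2.10099626e-01]), 'dq': array([0.00071318, 0.0014394 , 0.00138166, 0.00115743, 0.0005898 ,
       0.0003104 ]), 'tau': array([ 1.81123924e-04, -3.96008956e+01, -3.31423724e+01, -1.65983320e-04,
        8.55523656e-03, -2.45082606e-05]), 'position': array([ 0.25601519, -0.51411596,  0.19659644]), 'ee_rot': array([ 8.50170199e-01, -5.26507071e-01, -7.02274752e-04, -6.65308618e-04]), 'force': array([ 0.34694553, -0.26265728,  0.6714941 ]), 'ft_torque': array([0.06756489, 0.00986585, 0.00487804]), 'finger_gap': 0.08530988141206612}
top 513.4557614770664 322.96267509365964 203.0024354313794 [[0.003, -0.994, 0.112, 0.408], [-1.0, -0.004, -0.001, -0.027], [0.002, -0.112, -0.994, 1.497], [0.0, 0.0, 0.0, 1.0]]
side 433.9600819652619 321.08093282936613 201.26204297601532 [[-0.999, -0.033, 0.028, 0.501], [-0.043, 0.732, -0.68, 0.943], [0.002, -0.68, -0.733, 1.135], [0.0, 0.0, 0.0, 1.0]]
```

View pics/top0.png

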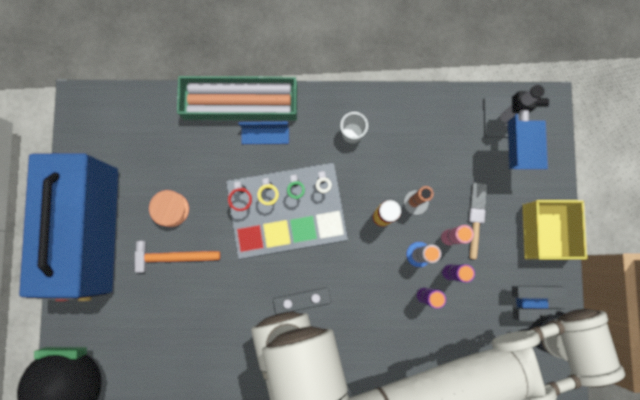

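View pics/side0.png

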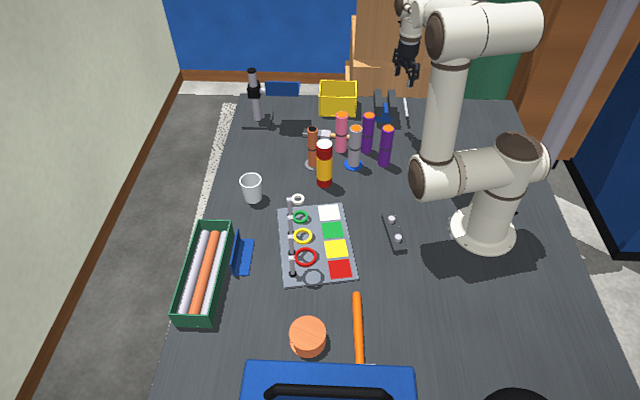

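Top view: the blue pad carries a grey pipe with an orange top at about (430,254), so this is the wide coupon. The slim coupon is on the grey pad at (418,198). Look-alikes are pink (460,234), purple (460,272) and purple (433,298). The can is at (388,211). Rings run red (240,199), yellow (268,195), green (296,189), white (323,185).

```bash
cat > h.py <<'E'
from rig import r
import numpy as np,cv2
def pts(cam,d,mask,m=None):
    m=m or r.camera_model(cam); v,u=np.nonzero(mask&(d>0)); z=d[v,u]
    P=np.c_[(u-m["cx"])/m["fx"]*z,(v-m["cy"])/m["fy"]*z,z,np.ones_like(z)]@m["world_from_camera"].T
    return P[:,:3],u,v
def circ(P):
    (x,y),rad=cv2.minEnclosingCircle(P[:,:2].astype(np.float32)*1000); return x/1000,y/1000,rad/1000
E
python3 - <<'E'
from h import *
for c in("top","side"):
    f=np.load(c+"0.npz");p,d=f["p"],f["d"]
    full,_,_=pts(c,d,np.ones_like(d,bool))
    hsv=cv2.cvtColor(p,cv2.COLOR_RGB2HSV)
    for n in("wide_coupon","slim_coupon","spray_can","ring1","ring2","ring3","ring4","pad_blue","pad_grey","gauge"):
        for k in r.silhouettes(c,n)[:4 if n=="wide_coupon" else 1]:
            P,u,v=pts(c,d,k["region"])
            if len(P)<5: continue
            zt=np.percentile(P[:,2],95); T=P[P[:,2]>zt-.012]
            print(c,n,round(k["confidence"],2),[int(a) for a in k["rect"]],"ztop",zt.round(3),"topmean",T.mean(0).round(3),"mid",((T.max(0)+T.min(0))/2).round(3),"ext",np.ptp(T,0).round(3))
    # squares
    P,u,v=pts(c,d,np.ones_like(d,bool)); H=hsv[v,u].astype(int)
    on=(P[:,2]>-.01)&(P[:,2]<.025)&(P[:,0]>.3)&(P[:,0]<.7)&(P[:,1]>-.15)&(P[:,1]<.35)
    for n,lo,hi in(("yellow",24,34),("green",50,75),("red",-1,6)):
        g=on&(H[:,0]>lo)&(H[:,0]<hi)&(H[:,1]>120)
        if g.any(): 
            q=P[g]; print(c,n,g.sum(),np.median(q,0).round(3),cv2.minAreaRect((q[:,:2]*1000).astype(np.float32)))
E
```

```text
top wide_coupon 0.88 [441, 223, 470, 249] ztop 0.173 topmean [ 0.478 -0.393  0.169] mid [ 0.478 -0.393  0.17 ] ext [0.044 0.046 0.015]
top wide_coupon 0.82 [414, 244, 439, 263] ztop 0.18 topmean [ 0.427 -0.305  0.175] mid [ 0.427 -0.305  0.176] ext [0.041 0.044 0.015]
top wide_coupon 0.73 [441, 265, 477, 283] ztop 0.173 topmean [ 0.377 -0.392  0.169] mid [ 0.376 -0.392  0.169] ext [0.041 0.045 0.014]
top wide_coupon 0.55 [413, 286, 446, 310] ztop 0.173 topmean [ 0.312 -0.317  0.169] mid [ 0.312 -0.317  0.168] ext [0.043 0.043 0.015]
top slim_coupon 0.79 [405, 185, 435, 210] ztop 0.178 topmean [ 0.583 -0.293  0.175] mid [ 0.583 -0.294  0.174] ext [0.036 0.038 0.014]
top spray_can 0.86 [374, 197, 397, 227] ztop 0.193 topmean [ 0.536 -0.198  0.188] mid [ 0.536 -0.199  0.189] ext [0.051 0.051 0.015]
top ring1 0.7 [285, 178, 305, 198] ztop 0.1 topmean [0.602 0.047 0.095] mid [0.602 0.047 0.096] ext [0.048 0.047 0.014]
top ring2 0.7 [285, 178, 305, 198] ztop 0.1 topmean [0.602 0.047 0.095] mid [0.602 0.047 0.096] ext [0.048 0.047 0.014]
top ring3 0.7 [285, 178, 305, 198] ztop 0.1 topmean [
[... 1970 characters left out ...]
59  0.124 0.094] ext [0.055 0.059 0.014]
side pad_grey 0.64 [307, 163, 315, 172] ztop 0.01 topmean [ 0.596 -0.282  0.005] mid [ 0.593 -0.291  0.007] ext [0.036 0.049 0.015]
side gauge 0.81 [277, 194, 360, 287] ztop 0.096 topmean [0.599 0.113 0.094] mid [0.599 0.093 0.094] ext [0.107 0.284 0.02 ]
side yellow 368 [0.49  0.104 0.01 ] ((539.8991088867188, 87.32579803466797), (86.10154724121094, 191.58912658691406), 73.44062042236328)
side green 312 [0.502 0.027 0.01 ] ((551.8179931640625, 10.714408874511719), (89.5341796875, 190.05491638183594), 73.05938720703125)
side red 387 [0.476 0.18  0.01 ] ((528.325927734375, 166.58062744140625), (83.70309448242188, 191.86917114257812), 75.40214538574219)
```

Run:
```python
from h import *
from scipy.optimize import least_squares
for c in("top","side"):
    f=np.load(c+"0.npz");p,d=f["p"],f["d"]; hsv=cv2.cvtColor(p,cv2.COLOR_RGB2HSV)
    P,u,v=pts(c,d,np.ones_like(d,bool)); H=hsv[v,u].astype(int)
    ang=.165; g=np.array([[np.cos(ang),np.sin(ang)],[-np.sin(ang),np.cos(ang)]])
    D=[];lab=[]
    for i in range(4):
        # annulus points: project ring-top colour
        c0=np.array([.581+.0126*i,.199-.077*i]); dd=np.linalg.norm(P[:,:2]-c0,axis=1)
        m=(P[:,2]>.083)&(P[:,2]<.11)&(dd<.045); D.append(P[m,:2])
    # rigid fit: distance to annulus [rin,rout]; ignore post side
    def res(x):
        o=[]
        for i in range(4):
            yy=.117-.078*i; cc=x[:2]+yy*np.array([-np.sin(x[2]),np.cos(x[2])])
            q=D[i]-cc; ax=q@np.array([np.cos(x[2]),np.sin(x[2])]); rr=np.hypot(*q.T)
            e=rr-(.029-.004*i); o.append(np.where((ax>.015)|(rr>.042),0,e))
        return np.concatenate(o)
    s=least_squares(res,[.6,.083,.165],loss="soft_l1",f_scale=.003,diff_step=1e-4)
    print(c,s.x.round(4),"rms",np.sqrt((s.fun**2).mean()).round(4))
    for i in range(3):
        yy=.117-.078*i;cc=s.x[:2]+yy*np.array([-np.sin(s.x[2]),np.cos(s.x[2])]);print(" ring",i+1,cc.round(4),"sq",(cc-.105*np.array([np.cos(s.x[2]),np.sin(s.x[2])])).round(4))
    # squares, tight mask
    for n,c0,lo,hi in(("red",(.475,.181),-1,8),("yellow",(.489,.104),20,36),("green",(.502,.027),45,80)):
        m=(np.linalg.norm(P[:,:2]-np.array(c0),axis=1)<.055)&(P[:,2]<.03)&(H[:,0]>lo)&(H[:,0]<hi)&(H[:,1]>90)
        print("  sq",n,m.sum(),P[m].mean(0).round(4))
p=cv2.imread("pics/top0.png")[170:320,340:500]
q=cv2.imread("pics/side0.png")[90:190,280:420]
cv2.imwrite("pics/crop.png",np.hstack([cv2.resize(p,(427,400),interpolation=2),cv2.resize(q,(373,400),interpolation=2)]))
```

```text
top [0.5952 0.0861 0.1736] rms 0.0018
 ring 1 [0.575  0.2013] sq [0.4715 0.1832]
 ring 2 [0.5884 0.1245] sq [0.485  0.1064]
 ring 3 [0.6019 0.0477] sq [0.4985 0.0295]
  sq red 495 [0.4736 0.1824 0.0094]
  sq yellow 503 [0.4871 0.1057 0.009 ]
  sq green 464 [0.501  0.0291 0.0093]
side [0.5968 0.087  0.1701] rms 0.0021
 ring 1 [0.577  0.2023] sq [0.4735 0.1845]
 ring 2 [0.5902 0.1254] sq [0.4867 0.1076]
 ring 3 [0.6034 0.0485] sq [0.5    0.0308]
  sq red 380 [0.4752 0.1808 0.0098]
  sq yellow 382 [0.4885 0.1048 0.0103]
  sq green 326 [0.5022 0.0276 0.0104]
```

View pics/crop.png

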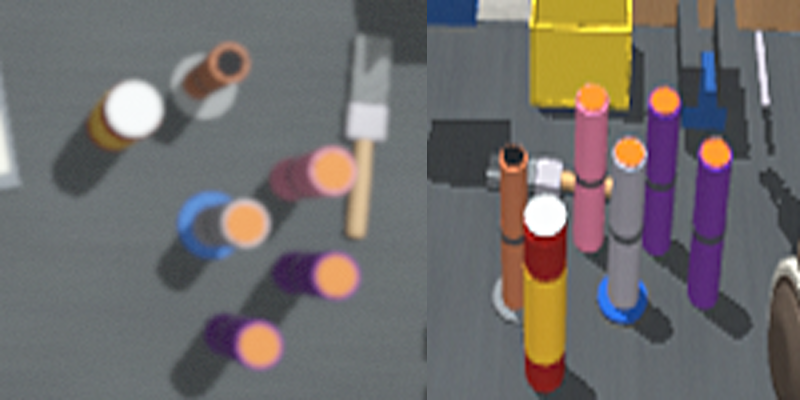

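```bash
python3 -m inch '0 0 -4 7; 0 0 -4 7; 0 0 0 7; 0 0 0 5.4;0 0 0 0' 8.5
```

```text
t: 1.52
position: [0.2563, -0.5152, 0.2786]
ee_rot: [-0.707, 0.708, -0.001, -0.0]
force: [0.0, -0.7, 0.0]
finger_gap: 0.0851
```

The crop confirms it: the grey steel pipe with the orange top stands on the blue pad (crop (245,222) and (625,225)). The pink and purple pipes around it are look-alikes.

```bash
python3 -m inch '-3 -2.45 0 0;-3 -2.45 0 0;-3 -2.45 0 0;-3 -2.45 0 0;-3 -2.45 0 0'; python3 -m inch '-3 -2.45 0 0;-3 -2.45 0 0;0 0 0 0'
python3 - <<'E'
from h import *
s=r.state();print(s["position"],s["qpos"])
p,d=r.grab_frame("wrist");cv2.imwrite("pics/w1.png",p[:,:,::-1]);m=r.camera_model("wrist");np.savez("w1.npz",p=p,d=d)
print(np.round(m["world_from_camera"],3).tolist(),m["fx"])
P,u,v=pts("wrist",d,np.ones_like(d,bool),m)
k=(abs(P[:,0]-.428)<.035)&(abs(P[:,1]+.305)<.035)&(P[:,2]>.165)&(P[:,2]<.19)
print(k.sum(),circ(P[k]) if k.any() else "", P[k].mean(0))
E
```

```text
t: 1.93
position: [0.3791, -0.3628, 0.2769]
ee_rot: [0.708, -0.706, -0.001, -0.0]
force: [0.9, -1.6, -0.8]
finger_gap: 0.0851
t: 2.18
position: [0.4307, -0.2992, 0.2772]
ee_rot: [0.711, -0.703, -0.001, -0.002]
force: [0.3, 0.0, 0.3]
finger_gap: 0.0852
[ 0.43065676 -0.29916361  0.27717686] [-0.83986902 -0.01609281  1.62486702  0.00306361  1.53420674  0.71998652]
[[0.01, -0.954, -0.3, 0.506], [-1.0, -0.01, -0.002, -0.301], [-0.001, 0.3, -0.954, 0.453], [0.0, 0.0, 0.0, 1.0]] 360.50912773310176
2534 (0.4304198303222656, -0.31092477416992187, 0.023245851516723634) [ 0.43203435 -0.31113888  0.17561882]
```

View pics/w1.png

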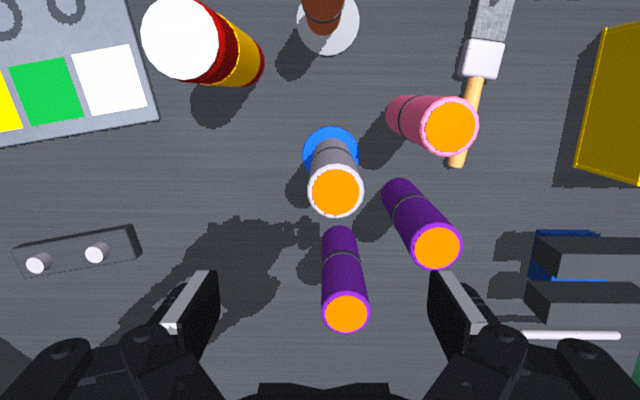

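The grey coupon is at (335,190) on the blue pad, with the fingers either side of it. I'll measure again now that the arm is at rest.

```bash
cat > look.py <<'E'
from h import *
import sys
x,y,z0,z1,R=map(float,sys.argv[1:6])
p,d=r.grab_frame("wrist");m=r.camera_model("wrist");s=r.state()
P,u,v=pts("wrist",d,np.ones_like(d,bool),m)
k=(np.hypot(P[:,0]-x,P[:,1]-y)<R)&(P[:,2]>z0)&(P[:,2]<z1)
print("TCP",s["position"].round(4),"F",s["force"].round(1),"circ",np.round(circ(P[k]),4) if k.any() else 0,"n",k.sum(),"mean",P[k].mean(0).round(4))
q=s["ee_rot"];x_=np.array([2*q[0]**2-1+2*q[3]**2,2*q[0]*q[1]+2*q[2]*q[3]]);print("toolx",x_.round(3))
E
python3 -m inch '0 0 2 0;0 0 0 0;0 0 0 0'; python3 look.py .428 -.308 .165 .19 .035
```

```text
t: 2.48
position: [0.4262, -0.3046, 0.2562]
ee_rot: [0.708, -0.707, -0.002, 0.0]
force: [0.5, -0.4, 1.4]
finger_gap: 0.0849
TCP [ 0.4266 -0.3051  0.2573] F [-0.3 -0.  -0. ] circ [ 0.4331 -0.3093  0.023 ] n 2963 mean [ 0.4346 -0.3091  0.1768]
toolx [ 0.001 -1.   ]
```

```bash
python3 -m inch '0.2 -0.4 2.8 0;0 0 2.8 0;0 0 2.8 0;0 0 0 0'; python3 look.py .430 -.308 .165 .19 .035
```

```text
t: 2.87
position: [0.4285, -0.3046, 0.1684]
ee_rot: [0.707, -0.707, -0.005, -0.0]
force: [-0.5, 0.8, -0.2]
finger_gap: 0.0849
TCP [ 0.4297 -0.3057  0.1715] F [0.3 0.4 0.8] circ [ 0.4333 -0.3098  0.0232] n 6183 mean [ 0.4362 -0.3095  0.1785]
toolx [ 0. -1.]
```

```bash
python3 -m inch '0.2 -0.2 2.7 0;0 0 2.7 0;0 0 0 0;0 0 0 0' && python3 -m inch '0 0 0 0;0 0 0 0;0 0 0 0;0 0 0 0;0 0 0 0' 3.5; python3 -m inch '0 0 0 0;0 0 0 0;0 0 0 0;0 0 0 0;0 0 0 0'
python3 - <<'E'
from h import *
p,d=r.grab_frame("wrist");cv2.imwrite("pics/w2.png",p[:,:,::-1])
E
python3 look.py .430 -.308 .165 .19 .035
```

```text
t: 3.25
position: [0.4335, -0.309, 0.1209]
ee_rot: [0.707, -0.707, -0.0, -0.0]
force: [0.1, 0.2, 0.5]
finger_gap: 0.085
t: 3.67
position: [0.4346, -0.3095, 0.122]
ee_rot: [0.708, -0.707, 0.002, -0.0]
force: [-0.5, 1.5, 7.4]
finger_gap: 0.0442
t: 4.08
position: [0.4346, -0.3095, 0.1219]
ee_rot: [0.708, -0.707, 0.002, -0.0]
force: [0.5, 1.6, 6.8]
finger_gap: 0.0441
TCP [ 0.4346 -0.3095  0.122 ] F [-0.1  1.   6. ] circ [ 0.4416 -0.3079  0.0329] n 12573 mean [ 0.4371 -0.3087  0.1763]
toolx [ 0.001 -1.   ]
```

View pics/w2.png

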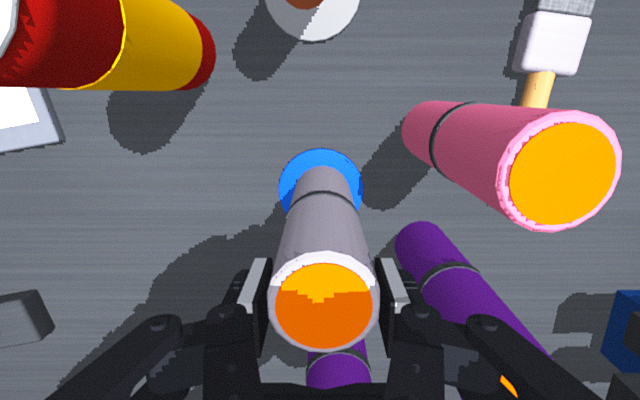

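The grey coupon is gripped near its top, at image (325,300), and the purple neighbour is clear. Now I'll lift it and carry it at x≈0.435 past the can.

```bash
python3 -m inch '0 0 -1.5 0;0 0 -2.5 0;0 0 -3.5 0;0 0 -3.5 0;0 0 -3 0'; python3 -m inch '-2 0 0 0;-4 0 0 0;-4 0 0 0;-4 0 0 0;-4 0 0 0'; python3 -m inch '-4 0 0 0;-4 0 0 0;-3 -2.5 0 0;-3 -2.5 0 0;-3 -2.5 0 0';python3 -m inch '-3 -2.5 0 0;-3 -2 0 0;-3 -1.2 0 0;-3 0 0 0;-1 0 0 0';python3 -m inch '0 0 0 0;0 0 0 0'
```

```text
t: 4.6
position: [0.4333, -0.3084, 0.2617]
ee_rot: [0.708, -0.707, 0.0, 0.0]
force: [1.5, -0.9, -3.1]
finger_gap: 0.0439
t: 5.02
position: [0.4325, -0.1267, 0.2592]
ee_rot: [0.707, -0.707, -0.0, 0.0]
force: [0.0, 1.0, -3.1]
finger_gap: 0.0439
t: 5.43
position: [0.5083, 0.0436, 0.2596]
ee_rot: [0.708, -0.707, 0.0, 0.0]
force: [0.3, -1.0, -2.4]
finger_gap: 0.044
t: 5.85
position: [0.5643, 0.1756, 0.2586]
ee_rot: [0.709, -0.706, -0.002, 0.0]
force: [-0.7, -0.1, -4.0]
finger_gap: 0.0438
t: 6.02
position: [0.5645, 0.1714, 0.2591]
ee_rot: [0.708, -0.706, -0.0, 0.001]
force: [-0.7, -0.5, -3.8]
finger_gap: 0.0436
```

```bash
cat > meas.py <<'E'
from h import *
from scipy.optimize import least_squares
import sys
G=dict(top=[.5952,.0861,.1736],side=[.5968,.087,.1701])
s=r.state();t=s["position"];print("TCP",t.round(4),"F",s["force"].round(1))
zb=t[2]-.116
for c in sys.argv[1:]:
    p,d=r.grab_frame(c);m=r.camera_model(c)
    if c=="wrist": cv2.imwrite(f"pics/w{s['t']:.2f}.png",p[:,:,::-1])
    P,u,v=pts(c,d,np.ones_like(d,bool),m)
    k=(np.hypot(P[:,0]-t[0],P[:,1]-t[1])<.035)&(P[:,2]>max(zb+.008,.112))&(P[:,2]<t[2]-.012)
    Q=P[k]
    def f(a): 
        z=Q[:,2]-zb; return np.hypot(Q[:,0]-a[0]-a[2]*z,Q[:,1]-a[1]-a[3]*z)-.023
    o=least_squares(f,[t[0],t[1],0,0],loss="soft_l1",f_scale=.002)
    print(c,"bottom xy",o.x[:2].round(4),"tilt",o.x[2:].round(3),"n",len(Q),"res",np.median(abs(o.fun)).round(4),"off TCP",(o.x[:2]-t[:2]).round(4))
    if c in G:
        g=G[c]
        for i in range(2):
            yy=.117-.078*i;R=np.array([g[0]-yy*np.sin(g[2]),g[1]+yy*np.cos(g[2])]);print("   to ring",i+1,(R-o.x[:2]).round(4))
E
python3 meas.py top side wrist
```

```text
TCP [0.5645 0.1714 0.2591] F [-0.7 -0.5 -3.8]
top bottom xy [0.5567 0.1749] tilt [ 0.013 -0.016] n 85 res 0.0003 off TCP [-0.0078  0.0035]
   to ring 1 [0.0183 0.0264]
   to ring 2 [ 0.0318 -0.0504]
side bottom xy [0.5587 0.1706] tilt [0.005 0.002] n 363 res 0.0008 off TCP [-0.0058 -0.0008]
   to ring 1 [0.0183 0.0317]
   to ring 2 [ 0.0315 -0.0452]
wrist bottom xy [0.5618 0.1714] tilt [ 0.006 -0.007] n 2038 res 0.0002 off TCP [-0.0027 -0.0001]
```

```bash
python3 -m inch '-1.5 -0.9 2 0;-1.5 -0.9 1 0;0 0 0 0;0 0 0 0'; python3 meas.py top side wrist; ls pics
```

```text
t: 6.5
position: [0.5825, 0.2007, 0.2287]
ee_rot: [0.707, -0.707, -0.0, 0.001]
force: [0.1, -0.4, -2.9]
finger_gap: 0.0441
TCP [0.5825 0.2007 0.2287] F [ 0.1 -0.4 -2.9]
top bottom xy [0.5748 0.204 ] tilt [ 0.008 -0.011] n 100 res 0.0003 off TCP [-0.0077  0.0034]
   to ring 1 [ 0.0002 -0.0027]
   to ring 2 [ 0.0137 -0.0795]
side bottom xy [0.5771 0.2004] tilt [0.004 0.001] n 347 res 0.0007 off TCP [-0.0054 -0.0003]
   to ring 1 [-0.0001  0.0019]
   to ring 2 [ 0.0131 -0.0749]
wrist bottom xy [0.5807 0.2018] tilt [ 0.004 -0.007] n 2004 res 0.0002 off TCP [-0.0018  0.0011]
crop.png
side0.png
top0.png
w1.png
w2.png
w6.02.png
w6.50.png
```

View pics/w6.50.png

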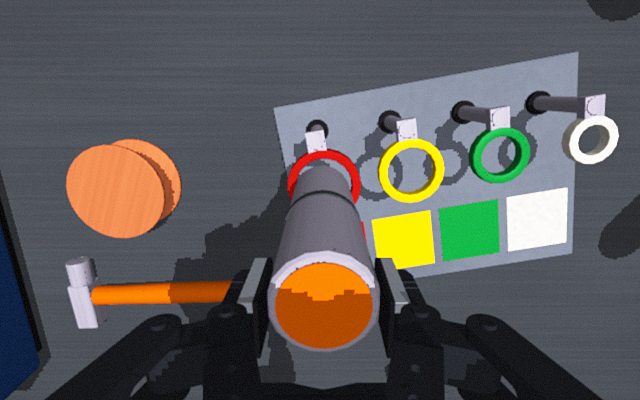

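The red ring lies just under the coupon at (323,185), and rings 2–4 are fully visible. I'll fit the gauge in this same wrist frame, so camera bias cancels out.

```bash
cat >> meas.py <<'E'
    if c=="wrist":
        b=o.x; z=P[:,2]
        D=[]
        for i in range(4):
            yy=.117-.078*i;c0=np.array([.596-yy*np.sin(.172),.0865+yy*np.cos(.172)])
            D.append(P[(z>.091)&(z<.104)&(np.hypot(*(P[:,:2]-c0).T)<.040)&(np.hypot(*(P[:,:2]-b[:2]).T)>(.0245 if zb>.097 else .0255)),:2])
        def res(x):
            o=[]
            for i in range(4):
                yy=.117-.078*i; q=D[i]-x[:2]-yy*np.array([-np.sin(x[2]),np.cos(x[2])]); rr=np.hypot(*q.T)
                e=np.maximum(rr-(.033-.004*i),0)+np.minimum(rr-(.025-.004*i),0); ax=q@np.array([np.cos(x[2]),np.sin(x[2])])
                o.append(np.where((ax>.6*rr)|(rr>.040-.004*i),0,e))
            return np.concatenate(o)
        g=least_squares(res,[.596,.0865,.172],diff_step=1e-4,loss="soft_l1",f_scale=.001).x
        print("  gauge",g.round(4),[len(q) for q in D])
        for i in range(2):
            yy=.117-.078*i;R=np.array([g[0]-yy*np.sin(g[2]),g[1]+yy*np.cos(g[2])]);print("   to ring",i+1,(R-b[:2]).round(4))
        R-=.105*np.array([np.cos(g[2]),np.sin(g[2])]);print("   to sq2",(R-b[:2]).round(4))
E
python3 meas.py wrist
```

```text
TCP [0.5833 0.2005 0.2307] F [-0.7  0.5 -4. ]
wrist bottom xy [0.5807 0.2019] tilt [ 0.003 -0.007] n 2052 res 0.0002 off TCP [-0.0026  0.0013]
  gauge [0.6017 0.0855 0.1753] [1157, 1827, 1808, 1767]
   to ring 1 [ 0.0006 -0.0011]
   to ring 2 [ 0.0142 -0.0779]
   to sq2 [-0.0892 -0.0962]
```

```bash
python3 -m inch '0.05 -0.05 1.2 0;0 0 0.4 0;0 0 0.3 0;0 0 0 0'; python3 -m inch '0 0 0.4 0;0 0 0.4 0;0 0 0 0'
```

```text
t: 7.03
position: [0.5826, 0.2007, 0.209]
ee_rot: [0.707, -0.707, -0.001, 0.001]
force: [-0.1, -0.1, -3.9]
finger_gap: 0.0438
t: 7.28
position: [0.583, 0.201, 0.2016]
ee_rot: [0.707, -0.707, -0.0, 0.001]
force: [-0.0, -0.3, -3.7]
finger_gap: 0.0438
```

```bash
python3 -m inch '0 0 0.5 0;0 0 0.5 0;0 0 0.6 0;0 0 0.6 0;0 0 0 0'; python3 -m inch '0 0 0 0;0 0 0 0;0 0 0 0'; python3 meas.py side wrist
```

```text
t: 7.7
position: [0.5824, 0.201, 0.1784]
ee_rot: [0.707, -0.707, -0.001, 0.001]
force: [0.1, 0.2, -4.2]
finger_gap: 0.0437
t: 7.95
position: [0.5835, 0.2011, 0.1808]
ee_rot: [0.707, -0.707, 0.0, -0.0]
force: [0.5, -1.0, -4.1]
finger_gap: 0.0437
TCP [0.5835 0.2011 0.1808] F [ 0.5 -1.  -4.1]
side bottom xy [0.5776 0.2008] tilt [0.001 0.002] n 196 res 0.0007 off TCP [-0.0059 -0.0002]
   to ring 1 [-0.0006  0.0015]
   to ring 2 [ 0.0126 -0.0754]
wrist bottom xy [0.58   0.2021] tilt [ 0.009 -0.006] n 1475 res 0.0002 off TCP [-0.0034  0.001 ]
  gauge [0.6017 0.0854 0.1746] [1497, 2527, 2569, 1151]
   to ring 1 [ 0.0013 -0.0015]
   to ring 2 [ 0.0148 -0.0783]
   to sq2 [-0.0886 -0.0966]
```

The end is about 2 cm below ring 1 with no contact force. I'll lift it out and go to ring 2, which is a (+13.5, −76.8) mm step.

```bash
python3 -m inch '0 0 -1 0;0 0 -1.4 0;0 0 -1.6 0;0 0 -1.2 0;0 0 0 0'; python3 -m inch '2 -0.3 0 0;2.8 -0.5 0 0;2.8 -0.55 0 0;0 0 0 0;0 0 0 0'; python3 meas.py side wrist
```

```text
t: 8.47
position: [0.5856, 0.2017, 0.2374]
ee_rot: [0.708, -0.707, 0.002, -0.003]
force: [1.1, 0.2, -3.1]
finger_gap: 0.0442
t: 8.88
position: [0.5971, 0.124, 0.2322]
ee_rot: [-0.707, 0.708, 0.0, -0.0]
force: [-0.5, 0.4, -2.9]
finger_gap: 0.0435
TCP [0.5971 0.124  0.2322] F [-0.5  0.4 -2.9]
side bottom xy [0.5911 0.1247] tilt [ 0.006 -0.008] n 335 res 0.0008 off TCP [-0.006   0.0007]
   to ring 1 [-0.0141  0.0776]
   to ring 2 [-0.0009  0.0007]
wrist bottom xy [0.5938 0.127 ] tilt [ 0.006 -0.008] n 2048 res 0.0002 off TCP [-0.0033  0.003 ]
  gauge [0.6017 0.0855 0.1768] [1877, 737, 1617, 1578]
   to ring 1 [-0.0127  0.0737]
   to ring 2 [ 0.0011 -0.0031]
   to sq2 [-0.1023 -0.0216]
```

```bash
python3 -m inch '0.1 0 0.9 0;0 0 0.4 0;0 0 0.2 0;0 0 0 0'; python3 -m inch '0 0 0.15 0;0 0 0 0';python3 -m inch '0 0 0.15 0;0 0 0 0'
```

```text
t: 9.32
position: [0.5962, 0.1247, 0.2162]
ee_rot: [0.708, -0.706, -0.001, 0.001]
force: [-0.4, -0.1, -4.5]
finger_gap: 0.0437
t: 9.48
position: [0.597, 0.1243, 0.2159]
ee_rot: [0.708, -0.707, -0.0, 0.0]
force: [-0.4, -0.2, -3.4]
finger_gap: 0.0442
t: 9.65
position: [0.597, 0.1241, 0.2146]
ee_rot: [0.707, -0.707, 0.0, -0.0]
force: [-0.6, -0.1, -3.4]
finger_gap: 0.0439
```

```bash
python3 -m inch '0 0 0.15 0;0 0 0 0';python3 -m inch '0 0 0.1 0;0 0 0 0;0 0 0 0'
```

```text
t: 9.82
position: [0.597, 0.1241, 0.213]
ee_rot: [0.707, -0.707, -0.0, 0.0]
force: [-0.0, 0.8, -3.2]
finger_gap: 0.0442
t: 10.07
position: [0.5974, 0.124, 0.2129]
ee_rot: [0.707, -0.707, 0.0, -0.0]
force: [-0.3, 0.0, 0.9]
finger_gap: 0.0441
```

```bash
python3 -m inch '0 0 0.06 0;0 0 0 0;0 0 0 0;0 0 0 0'; python3 meas.py side wrist
```

```text
t: 10.4
position: [0.5976, 0.124, 0.2128]
ee_rot: [0.707, -0.707, 0.001, -0.001]
force: [-1.5, 0.2, 4.5]
finger_gap: 0.0437
TCP [0.5976 0.124  0.2128] F [-1.5  0.2  4.5]
side bottom xy [0.5916 0.1244] tilt [-0.001 -0.004] n 301 res 0.0008 off TCP [-0.006   0.0004]
   to ring 1 [-0.0146  0.0779]
   to ring 2 [-0.0014  0.001 ]
wrist bottom xy [0.5943 0.1253] tilt [ 0.007 -0.007] n 1938 res 0.0002 off TCP [-0.0033  0.0012]
  gauge [0.6017 0.0849 0.176 ] [2108, 659, 1844, 1793]
   to ring 1 [-0.0131  0.0749]
   to ring 2 [ 0.0006 -0.0019]
   to sq2 [-0.1028 -0.0203]
```

The coupon rested on ring 2 with a force change of about 8 N, the end at 97 mm, so ring 2 stops it. Now I'll lift it and carry it to the yellow square.

```bash
python3 -m inch '0 0 -0.8 0;0 0 -1.2 0;0.45 2.4 -0.5 0;0.45 2.8 0 0;0.45 2.8 0 0'; python3 -m inch '0.5 2.4 0 0;0 0 2 0;0 0 2 0;0 0 0 0;0 0 0 0'; python3 meas.py top side wrist
```

```text
t: 10.92
position: [0.5163, 0.1103, 0.2369]
ee_rot: [0.707, -0.707, 0.0, -0.0]
force: [-0.3, 0.1, -3.9]
finger_gap: 0.0442
t: 11.33
position: [0.4921, 0.1055, 0.1959]
ee_rot: [0.707, -0.707, -0.001, 0.001]
force: [0.0, -0.5, -2.7]
finger_gap: 0.0436
TCP [0.4921 0.1055 0.1959] F [ 0.  -0.5 -2.7]
top bottom xy [0.4847 0.1113] tilt [-0.001  0.   ] n 2 res 0.0 off TCP [-0.0073  0.0058]
   to ring 1 [0.0902 0.0901]
   to ring 2 [0.1037 0.0133]
side bottom xy [0.4873 0.1061] tilt [ 0.004 -0.007] n 236 res 0.0009 off TCP [-0.0048  0.0006]
   to ring 1 [0.0897 0.0962]
   to ring 2 [0.1029 0.0194]
wrist bottom xy [0.4912 0.1067] tilt [ 0.006 -0.007] n 1676 res 0.0002 off TCP [-0.0009  0.0012]
  gauge [0.6015 0.085  0.176 ] [3231, 2887, 2393, 1579]
   to ring 1 [0.0899 0.0935]
   to ring 2 [0.1036 0.0167]
   to sq2 [ 0.0002 -0.0017]
```

```bash
python3 -m inch '0 0 2.2 0;0 0 2.2 0;0 0 1.2 0;0 0 0.6 0;0 0 0 0'; python3 -m inch '0 0 0.2 0;0 0 0.2 0;0 0 0 0;0 0 0 0'
```

```text
t: 11.9
position: [0.4925, 0.1055, 0.1337]
ee_rot: [0.707, -0.707, -0.001, 0.001]
force: [-0.1, 0.5, -4.1]
finger_gap: 0.0439
t: 12.23
position: [0.4936, 0.1055, 0.1313]
ee_rot: [0.707, -0.707, 0.0, -0.0]
force: [-0.1, -0.1, -2.2]
finger_gap: 0.0437
```

```bash
python3 -m inch '0 0 0.2 0;0 0 0.1 0;0 0 0 0;0 0 0 0'; python3 -m inch '0 0 0.15 0;0 0 0 0;0 0 0 0'
```

```text
t: 12.57
position: [0.493, 0.1055, 0.1274]
ee_rot: [0.707, -0.707, -0.0, 0.0]
force: [-0.3, 0.4, -2.8]
finger_gap: 0.0436
t: 12.82
position: [0.4932, 0.1055, 0.1261]
ee_rot: [0.707, -0.707, 0.0, -0.0]
force: [-0.3, 0.8, -2.5]
finger_gap: 0.0439
```

```bash
python3 -m inch '0 0 0.1 0;0 0 0 0;0 0 0 0'; python3 -m inch '0 0 0.05 0;0 0 0 0;0 0 0 0'
```

```text
t: 13.07
position: [0.4938, 0.1055, 0.1261]
ee_rot: [0.707, -0.707, 0.001, -0.001]
force: [-0.5, 0.3, 5.4]
finger_gap: 0.0437
t: 13.32
position: [0.4941, 0.1055, 0.1261]
ee_rot: [0.708, -0.707, 0.001, -0.001]
force: [-1.4, 0.0, 7.3]
finger_gap: 0.0438
```

```bash
python3 -m inch '0 0 0 0;0 0 0 0;0 0 0 0;0 0 0 0;0 0 0 0' 8.5; python3 -m inch '0 0 0 0;0 0 0 0'; python3 -m inch '0 0 -1 0;0 0 -2 0;0 0 -3 0;0 0 -3 0;0 0 -3 0'; python3 -m inch '0 0 -3 0;0 0 0 0;0 0 0 0'
python3 - <<'E'
from h import *
for c in("side","wrist"):
    p,d=r.grab_frame(c);cv2.imwrite(f"pics/{c}_end.png",p[:,:,::-1])
    from scipy.optimize import least_squares
    P,u,v=pts(c,d,np.ones_like(d,bool));k=(np.hypot(P[:,0]-.489,P[:,1]-.106)<.035)&(P[:,2]>.02)&(P[:,2]<.172);Q=P[k]
    o=least_squares(lambda a:np.hypot(Q[:,0]-a[0]-a[2]*Q[:,2],Q[:,1]-a[1]-a[3]*Q[:,2])-.023,[.489,.106,0,0],loss="soft_l1",f_scale=.002).x
    print(c,o.round(4),"top z",P[(np.hypot(P[:,0]-.489,P[:,1]-.106)<.015)][:,2].max())
    for n in("slim_coupon","spray_can"):
        for k in r.silhouettes(c,n)[:1]:
            T,_,_=pts(c,d,k["region"]);zt=np.percentile(T[:,2],95);T=T[T[:,2]>zt-.012];print(n,T.mean(0).round(3))
print(r.state()["position"],r.state()["t"],r.state()["force"])
E
```

```text
t: 13.73
position: [0.4928, 0.1055, 0.1242]
ee_rot: [0.707, -0.707, -0.0, 0.0]
force: [0.5, -0.1, -0.1]
finger_gap: 0.0849
t: 13.9
position: [0.493, 0.1055, 0.1244]
ee_rot: [0.707, -0.707, -0.0, 0.0]
force: [0.3, 0.4, 0.9]
finger_gap: 0.0849
t: 14.32
position: [0.4928, 0.1055, 0.2466]
ee_rot: [0.707, -0.707, 0.0, -0.0]
force: [1.4, -0.4, -1.3]
finger_gap: 0.085
t: 14.57
position: [0.4944, 0.1055, 0.2775]
ee_rot: [0.707, -0.707, 0.002, -0.002]
force: [-1.0, -0.0, -1.1]
finger_gap: 0.085
side [ 0.4875  0.1063  0.0055 -0.0025] top z 0.6595175744886601
slim_coupon [ 0.582 -0.29   0.174]
spray_can [ 0.541 -0.133  0.23 ]
wrist [ 0.4915  0.1066 -0.0023  0.0006] top z 0.3846597251872681
spray_can [ 0.538 -0.175  0.114]
[0.49226573 0.10548526 0.27310307] 14.8667 [ 0.15683087 -0.35499877 -0.19581347]
```

View pics/side_end.png

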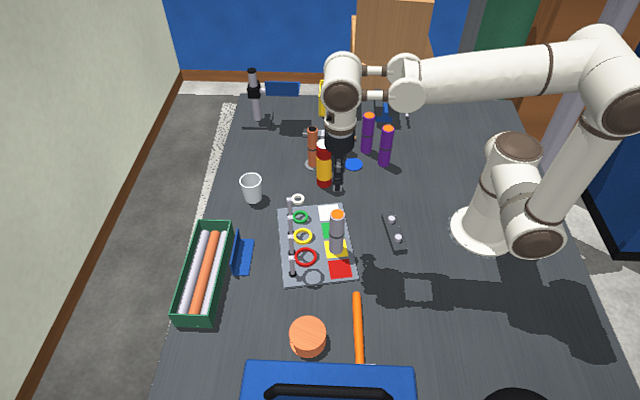

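View pics/wrist_end.png

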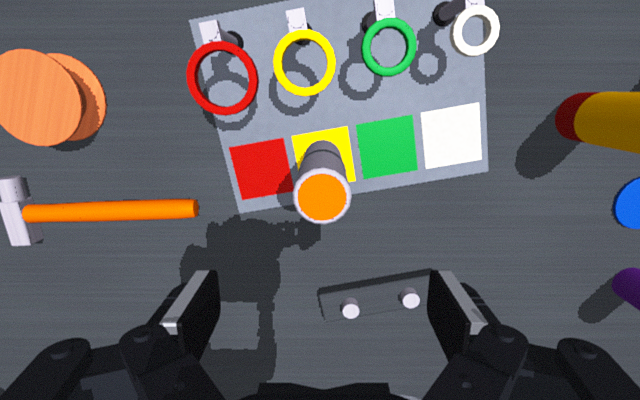

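The coupon stands upright on the yellow square: side view (337,232), wrist view (322,175). The slim coupon and the can are standing in their places, and the gripper is clear above. I'm handing in.

```bash
python3 -c "
from rig import r
print(r.close_job())"
```

```text
the job is handed in; nothing more can be done
None
```

The wide grey coupon was on the blue pad. I passed it down through ring 1 to about 2 cm below the ring with no contact force. Ring 2 stopped it, and it rested there at about 8 N. I then stood it on the yellow square, let go and backed the gripper off upward.

**Last checks (about 15 s on the robot's clock):**
- **Position:** the coupon stands at about (0.488–0.491, 0.107), within roughly 5 mm of the square's centre. The tilt is under 0.01 rad.
- **Other things:** the slim coupon is still at its starting position on the grey pad. The spray can looks upright and in place in the images.
- **Disagreements:** the wrist and side cameras differed by about 3–4 mm in x, so I aimed using distances measured within one frame. The last network reading of the can's position was off because the arm hid part of it, so that check is from the images only. The "top z" reading for the coupon was spoiled by the arm in view, so I ignored it.

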